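Square a bisque tile in the decal jig

TASK

Box the loose terracotta tile in for decal printing: push it along the table until it lies flush against the long back fence and fully into the corner with the short side fence, and slide the jig's end stop up snug against the tile's free edge. Only push with the fingers: pinch, lift or carry nothing, leave the bottles, bowl and brush around the jig where they are, and finish clear of everything.

Things in the scene. Friction and masses are not known exactly. Their poses are not given: they have to be found in the camera images.
- tile: Thick loose terracotta (bisque) tile, 100 x 100 mm and 16 mm thick, about 0.28 kg, lying flat on the table with a shallow round rim pattern on top. Origin at the centre of its underside; x and y along its edges, z up. Starts askew, up to about 0.3 rad, in front of the back fence and short of both fences.
- jig: Fixed aluminium L-shaped fence, 20 mm high, 22 mm thick, on the bare table. Origin: inside corner of the L, on the table. x away from the robot (turned up to 0.25 rad), y left, z up. Inner face of the long back fence: plane x = 0, from y = 0 to -353 mm. Inner face of the short side fence: plane y = 0, from x = 0 to -130 mm. The boxed-in tile's centre is at x = -50, y = -50 mm.
- end_stop (a joint): Travel (0 to 0.165 m) of the grey end stop that slides along the back fence in jig +y, towards the side fence. Its inner face is the plane y = -240 mm + travel in the jig frame: it meets the boxed-in tile at 0.140. Starts at 0 to 0.045, stays where left, friction 2 N. It is a plate 16 mm thick (y), from x = -80 to 0 mm, 2 to 32 mm above the table, pushed from its outer (-y) face.
- stop_push (a point): Point on the end stop's outer face (away from the tile, looking to jig -y), at jig x = -55 mm, 17 mm above the table, 16 mm behind the inner face: a good place to push. The stop's carriage, 44 x 50 mm and 35 mm high, with a round 18 mm knob up to 47 mm, rides on the back fence beside it, at jig x = -11 to 33 mm, reaching 54 mm behind the inner face.
- stop_face (a point): Centre of the end stop's inner face (towards the tile), which is a black rubber pad 80 x 30 mm and 4 mm thick; 17 mm above the table. Fingers must not press on this pad: that would be pinching or pulling the stop.
- squeeze_a: Small squeeze bottle, 38 mm across, 68 mm high with a thin 16 mm needle on top; bystander behind the back fence. Origin under its centre.
- squeeze_b: The same small bottle; bystander in front of the jig on the right, beyond the end stop. Origin under its centre.
- squeeze_c: The same small bottle; bystander to the left of the side fence. Origin under its centre.
- glaze_a: Tall glaze bottle, 60 mm across, 170 mm high; bystander at the right. Origin under its centre.
- glaze_b: Tall glaze bottle, 60 mm across, 170 mm high; bystander at the left. Origin under its centre.
- bowl: White ceramic bowl, 100 mm across, 45 mm high; bystander at the right. Origin under its centre.
- brush: Brush 180 mm long, lying flat at the left; bystander. Origin on the table under its middle.
Things that resemble listed ones, but are neither listed nor needed, are in the scene too. What is meant by the tile is not turquoise or yellow, and is the smaller of those in its own colour.

How it is judged:
At the end, for the whole second after the job is handed in: The tile lies flat and at rest with its centre within 3 mm (each way) of the corner position, x = -50, y = -50 mm in the jig frame, its edges parallel to the fences within 0.035 rad, and the end stop is closed up to the tile: joint end_stop above 0.137 m (x of tile in the frame of jig between -0.053 and -0.047 m and y of tile in the frame of jig between -0.053 and -0.047 m and (angle between the x axis of tile and the x axis of jig, either way round below 0.035 rad or angle between the x axis of tile and the y axis of jig, either way round below 0.035 rad) and height (world z) of tile below 0.004 m and angle between tile's own z axis and vertical below 0.05 rad and value of joint end_stop above 0.137 m and linear speed of tile below 0.01 m/s); the robot touches nothing.
It fails at once if The tile is lifted more than 10 mm or tipped by more than 0.15 rad (height (world z) of tile above 0.01 m or angle between tile's own z axis and vertical above 0.15 rad).
It fails at once if The end stop is pinched or pulled: a finger presses on the pad on its inner face with more than 3 N (contact force between the fingers and stop_pad above 3 N).
It fails at once if A bottle, the bowl or the brush is moved by more than 20 mm (distance of any of squeeze_a, squeeze_b, squeeze_c, glaze_a, glaze_b, bowl, brush from where it was at the start of the episode above 0.02 m).
It also fails if it takes over 45 s, if anything falls off the work surface, if the arm or the gripper's body presses on something with over 40 N, if the wrist force passes 120 N, or if a joint passes its speed limit or range.

ROBOT

A 6-joint arm with a two-finger parallel gripper is mounted at the origin on the work surface. World frame = base frame: x ahead of the robot, y to its left, z up, the work surface at z = 0. Lengths are in m, angles in rad, forces in N, time in s.
With the tool pointing down it reaches from about 0.4 to 0.825 m from the base axis. Payload 7 kg.
Tool frame: the origin (TCP) lies midway between the tips of the shut fingers; the grasp point (between the pads) lies 19 mm behind it; z points along the fingers, y is the line along which they close (so a half turn about z gives the same grasp; the last joint's range is limited). The gripper opens to 88 mm and grips with 3 to 60 N. Pads are 19 mm wide; open, the fingers measure 130 mm over their backs; the gripper's body (78 mm by 193 mm) begins 47 mm behind the grasp point.
Start: joints at [-0.923, 0.359, 0.012, 0, -1.224, -0.288], TCP at [0.238, -0.632, 0.227] pointing down, gripper open.
Joint ranges: [-3.07, 3.07], [-1.43, 2.12], [-1.02, 1.25], [-3.03, 1.67], [-3.05, -0], [-3.03, 3.03]. Speed limits (rad/s): [2.39, 2.39, 3.01, 3.14, 3.14, 3.14].

INTERFACE

Orientations are given as [roll, pitch, yaw] about the fixed x, y, z axes, in that order (R = Rz(yaw) Ry(pitch) Rx(roll)).
In Python, from station import get_state, grab_frame, calibration, job_done, boxes_of, regions_of, spot_point gives the robot as it stands. The module is installed in compiled form; this text tells all that it offers.
- The arm moves only by the tool arm_command, never from a script. Its argument "commands" is a list of rows, each an object of numbers: "tx", "ty", "tz": the shift along the tool's x, y, z each as a share of 25 cm, from -1 to 1; "twist": the turn about the tool's z as a share of 180 degrees, from -1 to 1. A call has exactly 8 rows; each row is the pose to reach, as a shift and turn from the pose commanded when the call began, along the tool's axes at that moment, turning the shorter way round; what a row does not reach only later rows make up. A row lasts 1/12 s, in which the tool goes at most 41.7 mm and 7.16 degrees, less where a joint would pass 70% of its speed; a pose out of reach is approached as far as the arm can. A call with a number of a shift or a turn outside -1 to 1 is refused whole. A call with a gripper value outside its range is refused whole. "claw" is the opening, from 0 (shut) to 1 (fully open), set as the call begins (left out, the last holds). The fingers move at their own pace and stop on an object; "grip_force" is the grip in N (left out, the last holds). Time passes only in rows, so rows that repeat a pose let the fingers close, or fill a call up. It gives the time, the measured TCP pose, the force, the opening and the grip force at its end, in the units of the state.
- get_state(): the state, without advancing time (a new reading comes with each control period).
- grab_frame(name): name is "scene" or "top"; returns the picture (420x560x3 uint8, red, green, blue); there is no depth.
- calibration(name): a dict with "camera_matrix" (3x3 intrinsics, pixels), "extrinsics" (4x4, takes a point from camera to world coordinates). Camera axes: x right, y down, z forward; pixel columns grow to the right and rows downward; lengths in m; the calibration is good to about 2 mm. A picture is of the moment at which its call begins. calibration takes no time and is no camera call.
- job_done(): hands the job in; it is judged then, once.
Trained networks look in the newest picture that a camera, given by its name, has taken for a name from the list of things; names that differ only in an ending like _2 or _b are one class to them, and where a whole thing is asked for, a point or a joint stands for the part that bears it (a point fixed in the world has none). Each returns a list of dicts, best first, with "score" (0 to 1); they miss things now and then, are a little off and sometimes report something else, mostly with a low value. They report only what shows in the picture. A call takes as long as a camera call. They do not tell look-alikes from the thing itself.
- boxes_of(query, camera): "rect" ([left, top, right, bottom] in pixels, round what is visible of it).
- regions_of(query, camera): "region" (420x560 bool, what is visible of it) and "rect" ([left, top, right, bottom] in pixels, round what is visible of it).
- spot_point(query, camera): "uv" ([column, row] in pixels: a listed point, or the origin of a listed thing).
The state is a dict: "t": time; "q": joint angles; "qd": joint speeds; "joint_efforts": joint torques, N m; "eef_pos": TCP position; "ee_rot": TCP orientation; "force": force on the tool from outside, world axes, zero at the start; "moment": the same for the moment, N m; "width": finger opening in m; "gripper_force": force on a finger pad.
Only numpy, scipy, OpenCV 4.12 (cv2) and the standard library are available. Lean on these libraries where they do the work, as an engineer would, in place of code of your own. Each camera call takes 0.05 s, during which the arm holds its last target. There are 200 camera calls.

## Working session

There is one attempt and no reset: what is moved stays moved. The work goes in short steps, Python scripts to look and compute and a tool call to move; the robot and the scene stay as the last step left them, time stands still between calls to the robot, and variables do not carry over. Pictures are saved under pics/ and viewed, at most 10 in all, crops included, and the job is handed in when it is done.

Besides the shell and the picture viewer there is one more tool, called after "Call:" as name([rows], argument=value, ...), one row to a line, values as JSON. arm_command: Moves the arm, as the interface text tells. Shift numbers are shares of 25 cm and turn numbers shares of 180 degrees, none past 1 either way. Its arguments: {"type":"object","properties":{"commands":{"type":"array"},"claw":{"type":"number"},"grip_force":{"type":"number"}},"required":["commands"]}

```bash
mkdir -p pics; cat > h.py <<'E'
import numpy as np,cv2
from station import *
def ray(cam,uv,z):
    c=calibration(cam);K=np.array(c["camera_matrix"]);T=np.array(c["extrinsics"])
    d=T[:3,:3]@np.linalg.solve(K,[uv[0],uv[1],1.]);o=T[:3,3]
    return (o+d*(z-o[2])/d[2])[:2]
def proj(cam,p):
    c=calibration(cam);K=np.array(c["camera_matrix"]);T=np.array(c["extrinsics"])
    q=K@(np.linalg.inv(T)@np.append(p,1))[:3];return q[:2]/q[2]
def save(cam,n,crop=None,s=1):
    f=grab_frame(cam)
    if crop: f=f[crop[1]:crop[3],crop[0]:crop[2]]
    cv2.imwrite("pics/"+n,cv2.resize(f[:,:,::-1],None,fx=s,fy=s,interpolation=cv2.INTER_CUBIC))
E
python3 - <<'E'
from h import *
s=get_state();print(s["t"],s["eef_pos"],s["ee_rot"],s["width"])
save("top","t0.png",s=1.4);save("scene","s0.png",s=1.4)
print(calibration("top"))
for cam in("top","scene"):
  for n in["tile","jig","end_stop"]:
    print(cam,n,[(round(r["score"],2),np.round(r["rect"])) for r in boxes_of(n,cam)])
  for n in["tile","jig","stop_push","stop_face","squeeze_a","glaze_a","bowl","brush"]:
    print(cam,n,[(round(r["score"],2),np.round(r["uv"],1),np.round(ray(cam,r["uv"],.017 if "stop" in n else 0),3)) for r in spot_point(n,cam)])
E
```

```text
0.0 [ 0.23747291 -0.63131898  0.22561459] [ 3.13991932e+00 -1.30076446e-04 -2.78190078e+00] 0.08786583939146221
{'camera_matrix': array([[438.65025236,   0.        , 282.58663858],
       [  0.        , 438.65025236, 217.93226421],
       [  0.        ,   0.        ,   1.        ]]), 'extrinsics': array([[ 1.68264250e-03, -9.84598176e-01,  1.74824484e-01,
         3.78788483e-01],
       [-9.99998556e-01, -1.69871921e-03,  5.76820255e-05,
        -1.61185573e-02],
       [ 2.40184092e-04, -1.74824328e-01, -9.84599612e-01,
         1.19372366e+00],
       [ 0.00000000e+00,  0.00000000e+00,  0.00000000e+00,
         1.00000000e+00]])}
top tile [(0.98, array([232., 203., 267., 240.])), (0.96, array([183., 262., 248., 326.])), (0.74, array([270., 266., 320., 316.])), (0.62, array([361., 136., 417., 191.]))]
top jig [(0.72, array([203., 168., 349., 223.])), (0.66, array([237., 141., 254., 166.]))]
top end_stop [(0.67, array([291., 174., 318., 216.])), (0.25, array([166., 181., 183., 200.]))]
top tile [(0.9, array([250. , 221.8]), array([0.58 , 0.074])), (0.86, array([295. , 290.7]), array
[... 1236 characters left out ...]
 []
scene stop_push [(0.93, array([240.4, 227.7]), array([ 0.618, -0.063])), (0.33, array([177.6, 163.7]), array([ 0.424, -0.328]))]
scene stop_face [(0.92, array([245.8, 236.4]), array([ 0.641, -0.04 ]))]
scene squeeze_a [(0.95, array([224.1, 192.9]), array([ 0.484, -0.163])), (0.86, array([281.6, 294.9]), array([0.762, 0.085])), (0.62, array([382. , 286.7]), array([0.672, 0.27 ]))]
scene glaze_a [(0.96, array([113.7, 192.3]), array([ 0.581, -0.428])), (0.69, array([467.6, 292.2]), array([0.627, 0.435]))]
scene bowl [(0.82, array([177. , 162.4]), array([ 0.395, -0.348])), (0.71, array([385.6, 286.7]), array([0.669, 0.276]))]
scene brush [(0.96, array([442.5, 224.8]), array([0.421, 0.377]))]
```

View pics/t0.png

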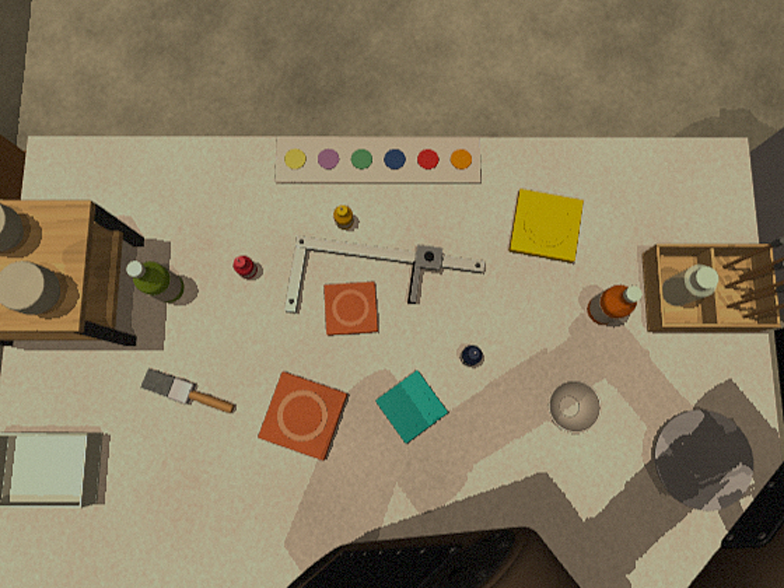

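View pics/s0.png

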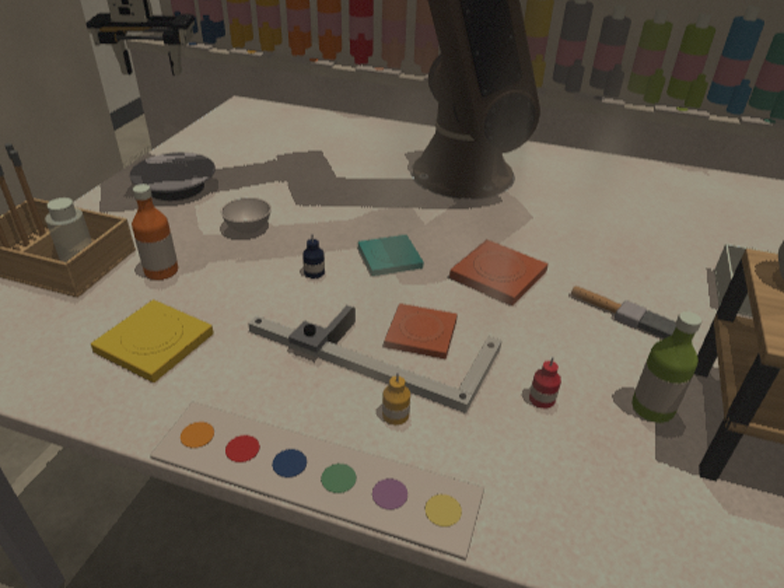

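The top view shows four look-alikes, in native pixels: small terracotta (250,220), large terracotta (216,294), turquoise (295,290) and yellow (390,162). The one meant is at (250,220): it is terracotta, the smaller of its colour, and in front of the back fence. Next I confirm it in a crop and fit the geometry.

```bash
cat > fit.py <<'E'
from h import *
from scipy.optimize import minimize
def hull(cam,pts): return cv2.convexHull(np.array([proj(cam,p) for p in pts]).astype(np.float32))
def box(pose,x0,x1,y0,y1,z0,z1):
    c,s=np.cos(pose[2]),np.sin(pose[2])
    return [np.array([pose[0]+c*x-s*y,pose[1]+s*x+c*y,z]) for x in(x0,x1) for y in(y0,y1) for z in(z0,z1)]
def rend(cam,pose,parts,S=8):
    m=np.zeros((420*2,560*2),np.uint8)
    for b in parts: cv2.fillConvexPoly(m,np.round((hull(cam,box(pose,*b))*2+.5)*16).astype(np.int32),255,shift=4,lineType=cv2.LINE_AA)
    return cv2.resize(m,(560,420),interpolation=cv2.INTER_AREA)/255.
JIG=[(0,.022,-.353,.022,0,.02),(-.13,.022,0,.022,0,.02)]
TILE=[(-.05,.05,-.05,.05,0,.016)]
def fit(masks,parts,x0,ign=None):
    def cost(p):
        return sum((np.abs(rend(c,p,parts)-m)*(1 if ign is None else 1-ign[c])).sum() for c,m in masks.items())
    sx=np.array([[0,0,0],[.01,0,0],[0,.01,0],[0,0,.06]])
    best=x0
    for k in(1,.4): 
        r=minimize(cost,best,method="Nelder-Mead",options=dict(initial_simplex=np.array(best)+sx*k,xatol=1e-4,fatol=.05));best=r.x
    return r.x,r.fun
def pick(cam,name,xy,z=.01):
    u=proj(cam,[*xy,z]);L=regions_of(name,cam)
    L=[r for r in L if r["rect"][0]-5<u[0]<r["rect"][2]+5 and r["rect"][1]-5<u[1]<r["rect"][3]+5]
    return L[0]["region"].astype(float) if L else None
def injig(J,p):
    c,s=np.cos(J[2]),np.sin(J[2]);d=np.array(p[:2])-J[:2];return np.array([c*d[0]+s*d[1],-s*d[0]+c*d[1]])
def toworld(J,p):
    c,s=np.cos(J[2]),np.sin(J[2]);return np.array([J[0]+c*p[0]-s*p[1],J[1]+s*p[0]+c*p[1]])
def draw(cam,items,n,crop,s=5):
    f=grab_frame(cam)[:,:,::-1][crop[1]:crop[3],crop[0]:crop[2]]
    f=cv2.resize(f,None,fx=s,fy=s,interpolation=cv2.INTER_CUBIC)
    for pose,parts in items:
        for b in parts:
            for zz in(b[5],):
                P=box(pose,*b[:4],zz,zz)[::2];q=[(proj(cam,p)+.5-crop[:2])*s for p in(P[0],P[1],P[3],P[2])]
                cv2.polylines(f,[np.round(q).astype(np.int32)],True,(255,0,255),1)
    cv2.imwrite("pics/"+n,f)
E
python3 - <<'E'
from fit import *
grab_frame("top");grab_frame("scene")
J0=[.707,.156,-.15];T0=[.59,.074,.05]
for cams in(["top"],["scene"],["top","scene"]):
    mj={c:m for c in cams if (m:=pick(c,"jig",(.65,.09))) is not None};mt={c:pick(c,"tile",T0[:2]) for c in cams}
    st={c:pick(c,"end_stop",(.64,-.04)) for c in cams}
    ign={c:(cv2.dilate(st[c],np.ones((5,5))) if st[c] is not None else np.zeros((420,560))) for c in cams}
    if mj: J,e=fit(mj,JIG,J0,ign);print(cams,"jig",J.round(4),e)
    T,e=fit(mt,TILE,T0);print("tile",T.round(4),e)
    print("tile in jig",injig(J,T).round(4),T[2]-J[2])
print("face",injig(J,[.6415,-.043]),"push",injig(J,[.6195,-.0655]))
for n,p in dict(sa=(.765,.085),sb=(.49,-.162),sc=(.67,.272)).items(): print(n,injig(J,p).round(3))
draw("top",[(J,JIG),(T,TILE)],"t1.png",(195,150,355,260))
np.save("J.npy",J)
E
```

```text
['top'] jig [ 0.704   0.1625 -0.135 ] 175.05490196078432Traceback (most recent call last):
  File "<stdin>", line 9, in <module>
  File "fit.py", line 19, in fit
    r=minimize(cost,best,method="Nelder-Mead",options=dict(initial_simplex=np.array(best)+sx*k,xatol=1e-4,fatol=.05));best=r.x
    res = _minimize_neldermead(fun, x0, args, callback, bounds=bounds,
                               **options)
    fxr = func(xr)
    fx = function(np.copy(x), *(wrapper_args + args))
  File "fit.py", line 15, in cost
    return sum((np.abs(rend(c,p,parts)-m)*(1 if ign is None else 1-ign[c])).sum() for c,m in masks.items())
  File "fit.py", line 15, in <genexpr>
    return sum((np.abs(rend(c,p,parts)-m)*(1 if ign is None else 1-ign[c])).sum() for c,m in masks.items())
                       ~~~~^^^^^^^^^^^
  File "fit.py", line 9, in rend
    for b in parts: cv2.fillConvexPoly(m,np.round((hull(cam,box(pose,*b))*2+.5)*16).astype(np.int32),255,shift=4,lineType=cv2.LINE_AA)
                                                   ~~~~^^^^^^^^^^^^^^^^^^
  File "fit.py", line 3, in hull
    def hull(cam,pts): return cv2.convexHull(np.array([proj(cam,p) for p in pts]).astype(np.float32))
                                                       ~~~~^^^^^^^
  File "h.py", line 8, in proj
    c=calibration(cam);K=np.array(c["camera_matrix"]);T=np.array(c["extrinsics"])
ValueError: time passes only in moves, steps and waits
```

```bash
sed -i 's/^from station import \*/from station import *\nfrom functools import lru_cache\n_cal=calibration\n@lru_cache(None)\ndef calibration(n): return _cal(n)/' h.py
python3 - <<'E'
from fit import *
print(get_state()["t"])
grab_frame("top");grab_frame("scene")
J0=[.705,.158,-.14];T0=[.59,.074,.05]
CA=["top","scene"]
mj={c:pick(c,"jig",(.65,.09)) for c in CA};mt={c:pick(c,"tile",T0[:2]) for c in CA}
st={c:pick(c,"end_stop",(.64,-.04)) for c in CA}
ign={c:(cv2.dilate(st[c],np.ones((5,5))) if st[c] is not None else np.zeros((420,560))) for c in CA}
for cams in(["top"],["scene"],CA):
    m={c:mj[c] for c in cams if mj[c] is not None}
    if m: J,e=fit(m,JIG,J0,ign);print(cams,"jig",J.round(4),e)
    m={c:mt[c] for c in cams if mt[c] is not None}
    if m: T,e=fit(m,TILE,T0);print("tile",T.round(4),e)
    print("tile in jig",injig(J,T).round(4),T[2]-J[2])
print("face",injig(J,[.6415,-.043]),"push",injig(J,[.6195,-.0655]))
for n,p in dict(sa=(.765,.085),sb=(.49,-.162),sc=(.67,.272)).items(): print(n,injig(J,p).round(3))
draw("top",[(J,JIG),(T,TILE)],"t1.png",(195,150,355,260))
np.save("J.npy",J)
E
```

```text
1.45
['top'] jig [ 0.7037  0.1625 -0.135 ] 217.98039215686273
tile [0.5856 0.0732 0.0762] 93.35686274509803
tile in jig [-0.105  -0.1044] 0.21116734695329772
['scene'] jig [ 0.7054  0.161  -0.1355] 287.3254901960784
tile [0.5859 0.0718 0.0724] 78.41960784313726
tile in jig [-0.1064 -0.1045] 0.2078482820892129
['top', 'scene'] jig [ 0.7051  0.1615 -0.1359] 531.2274509803922
tile [0.5858 0.0722 0.0728] 178.56470588235294
tile in jig [-0.1061 -0.1046] 0.2087538259754903
face [-0.03527539 -0.21120697] push [-0.05402346 -0.23648066]
sa [ 0.07  -0.068]
sb [-0.169 -0.35 ]
sc [-0.05   0.105]
```

View pics/t1.png

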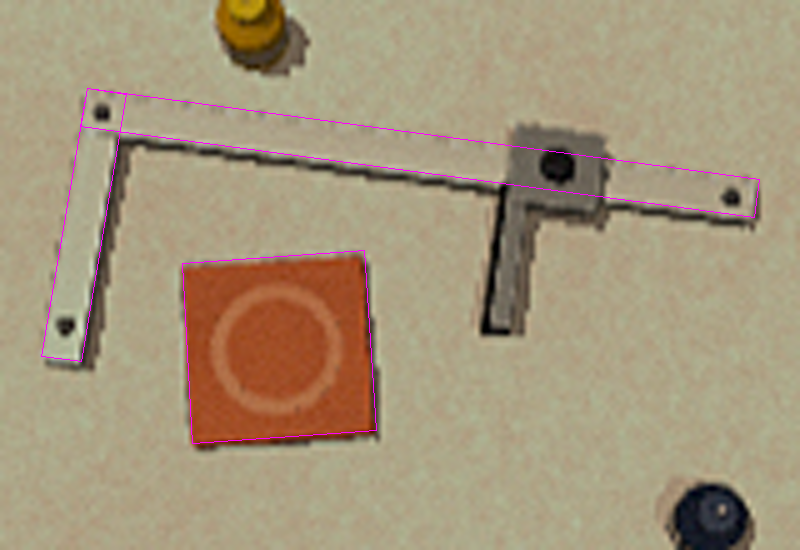

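The overlay confirms it: the small terracotta tile (crop centre 275,347) is the one, and the fits match. I'll move over with the gripper part open and the tool y axis along the fence.

Call:
arm_command([
  {"tx": -0.66,"ty": 0.77},
  {"tx": -0.66,"ty": 0.77},
  {"tx": -0.66,"ty": 0.77},
  {"tx": -0.66,"ty": 0.77},
  {"tx": -0.66,"ty": 0.77},
  {"tx": -0.66,"ty": 0.77},
  {"tx": -0.66,"ty": 0.77},
  {"tx": -0.66,"ty": 0.77},
], claw=0.45)

```text
invalid input
```

Call:
arm_command([
  {"tx": -0.66,"ty": 0.77},
  {"tx": -0.66,"ty": 0.77},
  {"tx": -0.66,"ty": 0.77},
  {"tx": -0.66,"ty": 0.77},
  {"tx": -0.66,"ty": 0.77},
  {"tx": -0.66,"ty": 0.77},
  {"tx": -0.66,"ty": 0.77},
  {"tx": -0.66,"ty": 0.77},
])

```text
invalid input
```

Call:
arm_command([
  {"tx": -0.66,"ty": 0.77,"twist": 0.158},
  {"tx": -0.66,"ty": 0.77,"twist": 0.158},
  {"tx": -0.66,"ty": 0.77,"twist": 0.158},
  {"tx": -0.66,"ty": 0.77,"twist": 0.158},
  {"tx": -0.66,"ty": 0.77,"twist": 0.158},
  {"tx": -0.66,"ty": 0.77,"twist": 0.158},
  {"tx": -0.66,"ty": 0.77,"twist": 0.158},
  {"tx": -0.66,"ty": 0.77,"twist": 0.158},
])

```text
invalid input
```

Call:
arm_command([
  {"tx": -0.66,"ty": 0.77,"tz": 0,"twist": 0},
  {"tx": -0.66,"ty": 0.77,"tz": 0,"twist": 0},
  {"tx": -0.66,"ty": 0.77,"tz": 0,"twist": 0},
  {"tx": -0.66,"ty": 0.77,"tz": 0,"twist": 0},
  {"tx": -0.66,"ty": 0.77,"tz": 0,"twist": 0},
  {"tx": -0.66,"ty": 0.77,"tz": 0,"twist": 0},
  {"tx": -0.66,"ty": 0.77,"tz": 0,"twist": 0},
  {"tx": -0.66,"ty": 0.77,"tz": 0,"twist": 0},
], claw=0.45)

```text
t: 2.57
eef_pos: [0.3254, -0.3917, 0.2275]
ee_rot: [-3.14, 0.001, -2.778]
force: [0.0, 0.0, 0.9]
width: 0.0415
gripper_force: 0.0
```

Call:
arm_command([
  {"tx": -0.66,"ty": 0.77,"tz": 0,"twist": 0},
  {"tx": -0.66,"ty": 0.77,"tz": 0,"twist": 0},
  {"tx": -0.66,"ty": 0.77,"tz": 0,"twist": 0},
  {"tx": -0.66,"ty": 0.77,"tz": 0,"twist": 0},
  {"tx": -0.66,"ty": 0.77,"tz": 0,"twist": 0},
  {"tx": -0.66,"ty": 0.77,"tz": 0,"twist": 0},
  {"tx": -0.66,"ty": 0.77,"tz": 0,"twist": 0},
  {"tx": -0.66,"ty": 0.77,"tz": 0,"twist": 0},
])

```text
t: 3.23
eef_pos: [0.4121, -0.154, 0.2268]
ee_rot: [-3.141, 0.0, -2.778]
force: [0.1, 0.0, -0.6]
width: 0.0395
gripper_force: 0.0
```

Call:
arm_command([
  {"tx": -0.66,"ty": 0.77,"tz": 0,"twist": 0.158},
  {"tx": -0.66,"ty": 0.77,"tz": 0,"twist": 0.158},
  {"tx": -0.66,"ty": 0.77,"tz": 0,"twist": 0.158},
  {"tx": -0.66,"ty": 0.77,"tz": 0,"twist": 0.158},
  {"tx": -0.66,"ty": 0.77,"tz": 0,"twist": 0.158},
  {"tx": -0.66,"ty": 0.77,"tz": 0,"twist": 0.158},
  {"tx": -0.66,"ty": 0.77,"tz": 0,"twist": 0.158},
  {"tx": -0.66,"ty": 0.77,"tz": 0,"twist": 0.158},
])

```text
t: 3.9
eef_pos: [0.5, 0.0849, 0.226]
ee_rot: [-3.141, 0.0, 3.006]
force: [0.2, 0.2, 0.5]
width: 0.0396
gripper_force: 0.0
```

```bash
cat > w.py <<'E'
from fit import *
J=np.load("J.npy");s=get_state();p=s["eef_pos"]
print("t",round(s["t"],2),"tcp in jig mm",(injig(J,p)*1000).round(1),"z",round(p[2]*1000,1),"yaw err",((s["ee_rot"][2]-J[2])%np.pi).round(4),"q",s["q"].round(2))
E
python3 w.py
```

```text
t 3.9 tcp in jig mm [-192.8 -103.7] z 226.0 yaw err 0.0001 q [ 0.56  0.08 -0.35  0.   -1.14 -2.26]
```

Call:
arm_command([
  {"tx": 0,"ty": 0,"tz": 0.15,"twist": 0},
  {"tx": 0,"ty": 0,"tz": 0.3,"twist": 0},
  {"tx": 0,"ty": 0,"tz": 0.45,"twist": 0},
  {"tx": 0,"ty": 0,"tz": 0.6,"twist": 0},
  {"tx": 0,"ty": 0,"tz": 0.72,"twist": 0},
  {"tx": 0,"ty": 0,"tz": 0.82,"twist": 0},
  {"tx": 0,"ty": 0,"tz": 0.86,"twist": 0},
  {"tx": 0,"ty": 0,"tz": 0.876,"twist": 0},
])

```text
t: 4.57
eef_pos: [0.497, 0.0808, 0.0057]
ee_rot: [-3.139, -0.003, 3.003]
force: [0.0, 0.3, -0.2]
width: 0.0395
gripper_force: 0.0
```

Call:
arm_command([
  {"tx": -0.02,"ty": 0,"tz": 0,"twist": 0},
  {"tx": -0.05,"ty": 0,"tz": 0,"twist": 0},
  {"tx": -0.08,"ty": 0,"tz": 0,"twist": 0},
  {"tx": -0.11,"ty": 0,"tz": 0,"twist": 0},
  {"tx": -0.14,"ty": 0,"tz": 0,"twist": 0},
  {"tx": -0.16,"ty": 0,"tz": 0,"twist": 0},
  {"tx": -0.18,"ty": 0,"tz": 0,"twist": 0},
  {"tx": -0.2,"ty": 0,"tz": 0,"twist": 0},
])

```text
t: 5.23
eef_pos: [0.5475, 0.0762, 0.0077]
ee_rot: [3.141, -0.0, 3.005]
force: [-2.3, 0.6, 1.9]
width: 0.0391
gripper_force: 1.7
```

```bash
cat >> w.py <<'E'
import sys
def tile(T0,name="tile"):
    m={}
    for c in("top","scene"):
        grab_frame(c);r=pick(c,"tile",T0[:2])
        if r is not None: m[c]=r
    for k in m: 
        T,e=fit({k:m[k]},TILE,T0);print(k,"tile in jig",(injig(J,T)*1000).round(1),"rot",round(T[2]-J[2],3),"err",round(e))
    return T
if len(sys.argv)>1:
    x,y,a,n=sys.argv[1:5];T=tile([*toworld(J,[float(x),float(y)]),J[2]+float(a)])
    if n!="-": draw("top",[(J,JIG),(T,TILE)],n,(195,150,355,260))
E
python3 w.py -.08 -.105 .05 t2.png
```

```text
t 5.23 tcp in jig mm [-144.6 -105.8] z 7.7 yaw err 3.1409 q [ 0.49  0.4  -0.51 -0.   -0.66 -2.2 ]
scene tile in jig [ -80.8 -113.8] rot 0.001 err 76
```

View pics/t2.png

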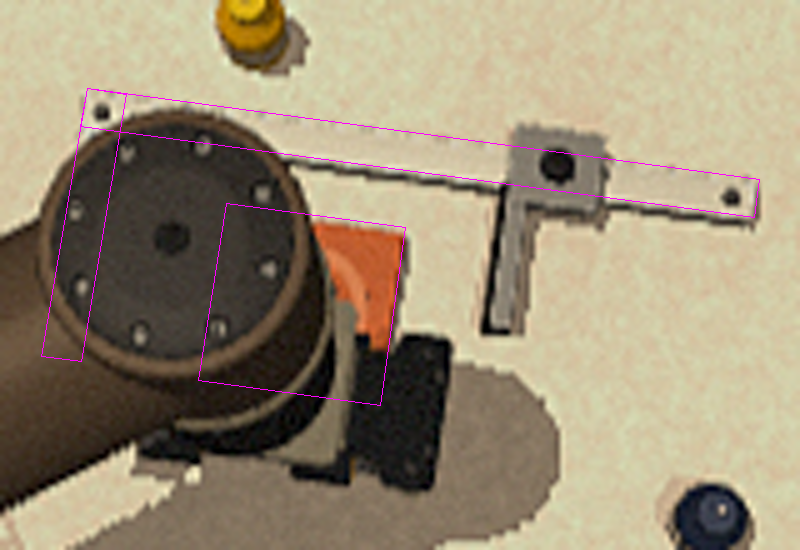

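The tile is now squared to the fence, at about (-81,-114) mm, and the gripper covers most of it in the top view. I'll push on gently to the fence.

Call:
arm_command([
  {"tx": -0.02,"ty": 0,"tz": 0,"twist": 0},
  {"tx": -0.04,"ty": 0,"tz": 0,"twist": 0},
  {"tx": -0.06,"ty": 0,"tz": 0,"twist": 0},
  {"tx": -0.075,"ty": 0,"tz": 0,"twist": 0},
  {"tx": -0.09,"ty": 0,"tz": 0,"twist": 0},
  {"tx": -0.1,"ty": 0,"tz": 0,"twist": 0},
  {"tx": -0.108,"ty": 0,"tz": 0,"twist": 0},
  {"tx": -0.112,"ty": 0,"tz": 0,"twist": 0},
])

```text
t: 6.15
eef_pos: [0.5751, 0.0723, 0.0075]
ee_rot: [-3.142, -0.0, 3.005]
force: [-3.9, 0.7, 2.7]
width: 0.0391
gripper_force: 1.7
```

Call:
arm_command([
  {"tx": -0.003,"ty": 0,"tz": 0,"twist": 0},
  {"tx": -0.006,"ty": 0,"tz": 0,"twist": 0},
  {"tx": -0.009,"ty": 0,"tz": 0,"twist": 0},
  {"tx": -0.012,"ty": 0,"tz": 0,"twist": 0},
  {"tx": -0.014,"ty": 0,"tz": 0,"twist": 0},
  {"tx": -0.016,"ty": 0,"tz": 0,"twist": 0},
  {"tx": -0.016,"ty": 0,"tz": 0,"twist": 0},
  {"tx": -0.016,"ty": 0,"tz": 0,"twist": 0},
])

```text
t: 6.82
eef_pos: [0.5791, 0.0719, 0.0076]
ee_rot: [3.141, 0.0, 3.005]
force: [-1.0, 0.4, -1.2]
width: 0.0393
gripper_force: 0.6
```

```bash
python3 w.py -.05 -.11 .0 -
```

```text
t 6.82 tcp in jig mm [-112.7 -105.8] z 7.6 yaw err 3.141 q [ 0.46  0.44 -0.44  0.   -0.69 -2.17]
scene tile in jig [ -66.7 -115.6] rot 0.052 err 362
```

Call:
arm_command([
  {"tx": -0.003,"ty": 0,"tz": 0,"twist": 0},
  {"tx": -0.006,"ty": 0,"tz": 0,"twist": 0},
  {"tx": -0.009,"ty": 0,"tz": 0,"twist": 0},
  {"tx": -0.012,"ty": 0,"tz": 0,"twist": 0},
  {"tx": -0.014,"ty": 0,"tz": 0,"twist": 0},
  {"tx": -0.016,"ty": 0,"tz": 0,"twist": 0},
  {"tx": -0.016,"ty": 0,"tz": 0,"twist": 0},
  {"tx": -0.016,"ty": 0,"tz": 0,"twist": 0},
])

```text
t: 7.68
eef_pos: [0.5795, 0.0716, 0.0075]
ee_rot: [-3.14, -0.005, 3.005]
force: [-15.7, 7.6, 11.4]
width: 0.0393
gripper_force: 8.2
```

Contact with the fence, about 16 N. I'll back off, close the fingers, lift and go to the far side of the stop.

Call:
arm_command([
  {"tx": 0.04,"ty": 0,"tz": 0,"twist": 0},
  {"tx": 0.08,"ty": 0,"tz": 0,"twist": 0},
  {"tx": 0.08,"ty": 0,"tz": -0.12,"twist": 0},
  {"tx": 0.08,"ty": 0,"tz": -0.26,"twist": 0},
  {"tx": 0.08,"ty": 0,"tz": -0.36,"twist": 0},
  {"tx": 0.08,"ty": 0,"tz": -0.4,"twist": 0},
  {"tx": 0.08,"ty": 0,"tz": -0.4,"twist": 0},
  {"tx": 0.08,"ty": 0,"tz": -0.4,"twist": 0},
])

```text
t: 8.35
eef_pos: [0.5631, 0.0742, 0.108]
ee_rot: [3.14, 0.002, 3.005]
force: [-0.2, -0.3, -0.3]
width: 0.0393
gripper_force: 0.0
```

Call:
arm_command([
  {"tx": -0.05,"ty": -0.1,"tz": 0,"twist": 0},
  {"tx": -0.1,"ty": -0.22,"tz": 0,"twist": 0},
  {"tx": -0.15,"ty": -0.36,"tz": 0,"twist": 0},
  {"tx": -0.2,"ty": -0.48,"tz": 0,"twist": 0},
  {"tx": -0.25,"ty": -0.58,"tz": 0,"twist": 0},
  {"tx": -0.28,"ty": -0.64,"tz": 0,"twist": 0},
  {"tx": -0.288,"ty": -0.66,"tz": 0,"twist": 0},
  {"tx": -0.288,"ty": -0.66,"tz": 0,"twist": 0},
], claw=0)

```text
t: 9.02
eef_pos: [0.6111, -0.1006, 0.1056]
ee_rot: [-3.141, -0.003, 3.003]
force: [0.3, 0.2, -0.2]
width: 0.0005
gripper_force: 0.0
```

```bash
python3 w.py -.05 -.115 0 t3.png; python3 - <<'E'
from fit import *
J=np.load("J.npy")
for c in("top","scene"):
  for n in("stop_face","stop_push"):print(c,n,[(round(r["score"],2),(injig(J,ray(c,r["uv"],.017))*1000).round(1)) for r in spot_point(n,c)])
E
```

```text
t 9.02 tcp in jig mm [ -57.6 -272.4] z 105.6 yaw err 3.1386 q [ 0.15  0.37 -0.27 -0.   -0.94 -1.86]
top tile in jig [ -55.9 -132.4] rot 0.166 err 826
scene tile in jig [ -65.4 -115.3] rot 0.032 err 294
top stop_face [(0.71, array([ -35.4, -205. ])), (0.68, array([-125.3,  254.3]))]
top stop_push [(0.53, array([ -56.1, -233.2])), (0.27, array([-309.5,  171. ]))]
scene stop_face [(0.8, array([ -31.7, -213. ])), (0.74, array([ -53.3, -231.2]))]
scene stop_push [(0.9, array([ -55.9, -224.9])), (0.38, array([ -35.6, -212.9]))]
```

View pics/t3.png

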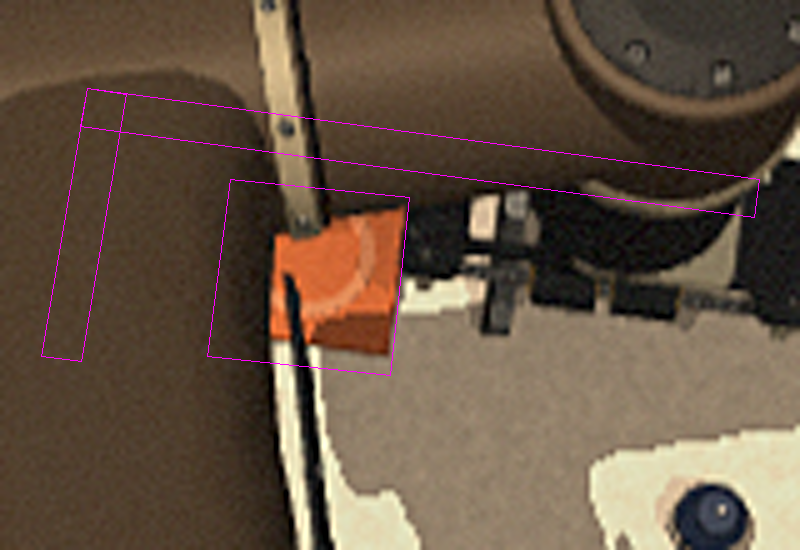

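The arm hides much of the tile in the top view, but the tile's front edge (crop 390,355) sits about where x = -50 puts it. I'll check that from the other camera.

```bash
python3 -c "
from fit import *
J=np.load('J.npy');T=[*toworld(J,[-.05,-.115]),J[2]]
draw('scene',[(J,JIG),(T,TILE)],'s3.png',(170,170,370,310),4)"
```

```text
(no output)
```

View pics/s3.png

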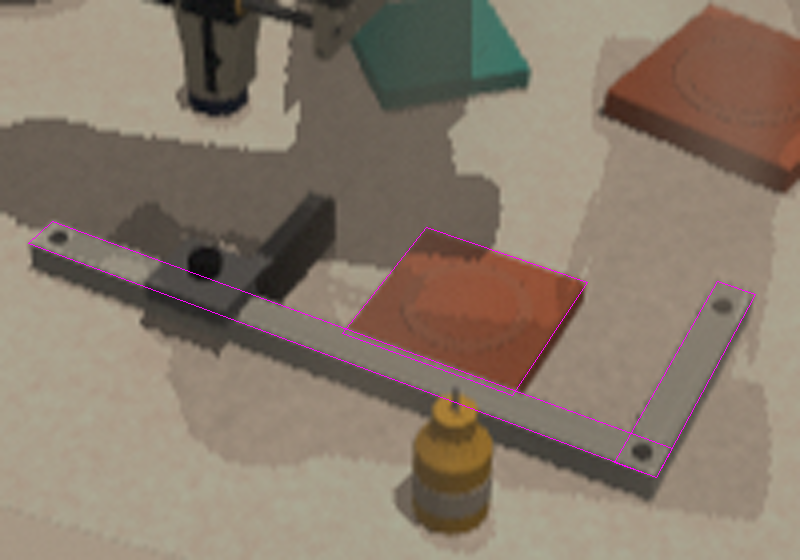

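The tile lies flush along the back fence and the overlay at y = -115 matches. Descending behind the stop and pushing it.

Call:
arm_command([
  {"tx": 0,"ty": 0,"tz": 0.1,"twist": 0},
  {"tx": 0,"ty": 0,"tz": 0.2,"twist": 0},
  {"tx": 0,"ty": 0,"tz": 0.3,"twist": 0},
  {"tx": 0,"ty": 0,"tz": 0.36,"twist": 0},
  {"tx": 0,"ty": 0,"tz": 0.36,"twist": 0},
  {"tx": 0,"ty": 0.02,"tz": 0.36,"twist": 0},
  {"tx": 0,"ty": 0.04,"tz": 0.36,"twist": 0},
  {"tx": 0,"ty": 0.06,"tz": 0.36,"twist": 0},
])

```text
t: 10.18
eef_pos: [0.6151, -0.0837, 0.0192]
ee_rot: [3.141, 0.003, 3.005]
force: [0.5, -0.3, -0.7]
width: 0.0004
gripper_force: 0.0
```

Call:
arm_command([
  {"tx": 0,"ty": 0.025,"tz": 0,"twist": 0},
  {"tx": 0,"ty": 0.05,"tz": 0,"twist": 0},
  {"tx": 0,"ty": 0.075,"tz": 0,"twist": 0},
  {"tx": 0,"ty": 0.1,"tz": 0,"twist": 0},
  {"tx": 0,"ty": 0.125,"tz": 0,"twist": 0},
  {"tx": 0,"ty": 0.15,"tz": 0,"twist": 0},
  {"tx": 0,"ty": 0.175,"tz": 0,"twist": 0},
  {"tx": 0,"ty": 0.2,"tz": 0,"twist": 0},
])

```text
t: 10.85
eef_pos: [0.6208, -0.0342, 0.0175]
ee_rot: [-3.142, -0.0, 3.005]
force: [-1.0, -2.0, 1.3]
width: 0.0003
gripper_force: 1.1
```

```bash
python3 w.py -.05 -.115 0 -; python3 - <<'E'
from fit import *
J=np.load("J.npy")
for c in("top","scene"):
  for n in("stop_face","stop_push"):print(c,n,[(round(r["score"],2),(injig(J,ray(c,r["uv"],.017))*1000).round(1)) for r in spot_point(n,c)])
E
```

```text
t 10.85 tcp in jig mm [ -57.  -205.3] z 17.5 yaw err 3.1409 q [ 0.26  0.47 -0.34  0.   -0.75 -1.97]
top tile in jig [ -55.8 -115.9] rot 0.008 err 962
scene tile in jig [ -67.5 -115.4] rot 0.019 err 364
top stop_face [(0.23, array([-172.6, -345.8]))]
top stop_push []
scene stop_face [(0.65, array([ -43.7, -173.4]))]
scene stop_push [(0.56, array([ -50.3, -189. ]))]
```

Call:
arm_command([
  {"tx": 0,"ty": 0.025,"tz": 0,"twist": 0},
  {"tx": 0,"ty": 0.05,"tz": 0,"twist": 0},
  {"tx": 0,"ty": 0.075,"tz": 0,"twist": 0},
  {"tx": 0,"ty": 0.1,"tz": 0,"twist": 0},
  {"tx": 0,"ty": 0.125,"tz": 0,"twist": 0},
  {"tx": 0,"ty": 0.15,"tz": 0,"twist": 0},
  {"tx": 0,"ty": 0.175,"tz": 0,"twist": 0},
  {"tx": 0,"ty": 0.2,"tz": 0,"twist": 0},
])

```text
t: 11.92
eef_pos: [0.6273, 0.0154, 0.0174]
ee_rot: [-3.141, -0.001, 3.005]
force: [-1.4, -4.6, -1.0]
width: 0.0005
gripper_force: 2.2
```

Call:
arm_command([
  {"tx": 0,"ty": 0.01,"tz": 0,"twist": 0},
  {"tx": 0,"ty": 0.02,"tz": 0,"twist": 0},
  {"tx": 0,"ty": 0.03,"tz": 0,"twist": 0},
  {"tx": 0,"ty": 0.04,"tz": 0,"twist": 0},
  {"tx": 0,"ty": 0.05,"tz": 0,"twist": 0},
  {"tx": 0,"ty": 0.055,"tz": 0,"twist": 0},
  {"tx": 0,"ty": 0.06,"tz": 0,"twist": 0},
  {"tx": 0,"ty": 0.06,"tz": 0,"twist": 0},
])

```text
t: 12.58
eef_pos: [0.6293, 0.0297, 0.0175]
ee_rot: [3.142, -0.0, 3.005]
force: [-1.3, -2.9, -0.9]
width: 0.0008
gripper_force: 1.4
```

```bash
python3 - <<'E'
from fit import *
J=np.load("J.npy");s=get_state();print((injig(J,s["eef_pos"])*1000).round(1))
T=[*toworld(J,[-.05,-.05]),J[2]];draw('scene',[(J,JIG),(T,TILE)],'s4.png',(170,170,370,310),4)
E
```

```text
[ -57.2 -140.8]
```

View pics/s4.png

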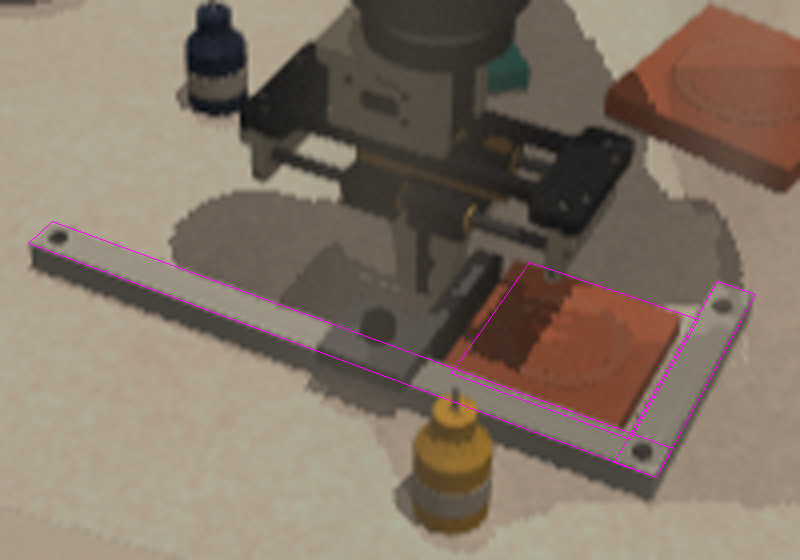

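The stop is carrying the tile flush along the fence, with roughly 8 mm left to the side fence (gap at about 690,310).

Call:
arm_command([
  {"tx": 0,"ty": 0.006,"tz": 0,"twist": 0},
  {"tx": 0,"ty": 0.012,"tz": 0,"twist": 0},
  {"tx": 0,"ty": 0.018,"tz": 0,"twist": 0},
  {"tx": 0,"ty": 0.022,"tz": 0,"twist": 0},
  {"tx": 0,"ty": 0.025,"tz": 0,"twist": 0},
  {"tx": 0,"ty": 0.028,"tz": 0,"twist": 0},
  {"tx": 0,"ty": 0.028,"tz": 0,"twist": 0},
  {"tx": 0,"ty": 0.028,"tz": 0,"twist": 0},
])

```text
t: 13.3
eef_pos: [0.6306, 0.0367, 0.0176]
ee_rot: [3.141, 0.0, 3.005]
force: [-2.2, -2.2, 0.0]
width: 0.0005
gripper_force: 1.5
```

Call:
arm_command([
  {"tx": 0,"ty": 0.002,"tz": 0,"twist": 0},
  {"tx": 0,"ty": 0.004,"tz": 0,"twist": 0},
  {"tx": 0,"ty": 0.006,"tz": 0,"twist": 0},
  {"tx": 0,"ty": 0.008,"tz": 0,"twist": 0},
  {"tx": 0,"ty": 0.01,"tz": 0,"twist": 0},
  {"tx": 0,"ty": 0.01,"tz": 0,"twist": 0},
  {"tx": 0,"ty": 0.01,"tz": 0,"twist": 0},
  {"tx": 0,"ty": 0.01,"tz": 0,"twist": 0},
])

```text
t: 13.97
eef_pos: [0.6307, 0.0375, 0.0176]
ee_rot: [-3.14, -0.001, 3.005]
force: [-1.5, -10.5, -0.8]
width: 0.0006
gripper_force: 5.1
```

Call:
arm_command([
  {"tx": 0,"ty": 0.002,"tz": 0,"twist": 0},
  {"tx": 0,"ty": 0.004,"tz": 0,"twist": 0},
  {"tx": 0,"ty": 0.006,"tz": 0,"twist": 0},
  {"tx": 0,"ty": 0.006,"tz": 0,"twist": 0},
  {"tx": 0,"ty": 0.006,"tz": 0,"twist": 0},
  {"tx": 0,"ty": 0.006,"tz": 0,"twist": 0},
  {"tx": 0,"ty": 0.006,"tz": 0,"twist": 0},
  {"tx": 0,"ty": 0.006,"tz": 0,"twist": 0},
])

```text
t: 14.63
eef_pos: [0.6306, 0.0376, 0.0176]
ee_rot: [-3.138, -0.001, 3.004]
force: [0.1, -16.7, -1.0]
width: 0.0002
gripper_force: 8.3
```

Call:
arm_command([
  {"tx": 0,"ty": -0.03,"tz": 0,"twist": 0},
  {"tx": 0,"ty": -0.08,"tz": 0,"twist": 0},
  {"tx": 0,"ty": -0.1,"tz": -0.1,"twist": 0},
  {"tx": 0,"ty": -0.1,"tz": -0.25,"twist": 0},
  {"tx": 0,"ty": -0.1,"tz": -0.4,"twist": 0},
  {"tx": 0,"ty": -0.1,"tz": -0.5,"twist": 0},
  {"tx": 0,"ty": -0.1,"tz": -0.55,"twist": 0},
  {"tx": 0,"ty": -0.1,"tz": -0.55,"twist": 0},
])

```text
t: 15.3
eef_pos: [0.6306, 0.0163, 0.1601]
ee_rot: [3.138, 0.009, 3.006]
force: [0.2, 0.5, 0.2]
width: 0.0005
gripper_force: 0.0
```

Call:
arm_command([
  {"tx": 0.1,"ty": -0.16,"tz": -0.05,"twist": 0},
  {"tx": 0.2,"ty": -0.3,"tz": -0.1,"twist": 0},
  {"tx": 0.3,"ty": -0.45,"tz": -0.15,"twist": 0},
  {"tx": 0.4,"ty": -0.6,"tz": -0.2,"twist": 0},
  {"tx": 0.4,"ty": -0.75,"tz": -0.2,"twist": 0},
  {"tx": 0.4,"ty": -0.9,"tz": -0.2,"twist": 0},
  {"tx": 0.4,"ty": -1,"tz": -0.2,"twist": 0},
  {"tx": 0.4,"ty": -1,"tz": -0.2,"twist": 0},
])

```text
t: 15.97
eef_pos: [0.4936, -0.2226, 0.2052]
ee_rot: [-3.141, 0.002, 3.002]
force: [-0.4, 0.9, -0.3]
width: 0.0005
gripper_force: 0.0
```

```bash
python3 w.py -.05 -.05 0 t5.png; python3 - <<'E'
from fit import *
J=np.load("J.npy")
for c in("top","scene"):
  for n in("stop_face","stop_push"):print(c,n,[(round(r["score"],2),(injig(J,ray(c,r["uv"],.017))*1000).round(1)) for r in spot_point(n,c)])
draw('scene',[],'s5.png',(170,170,370,310),4)
E
```

```text
t 15.97 tcp in jig mm [-157.5 -409.2] z 205.2 yaw err 3.1377 q [-0.06  0.15 -0.32  0.   -1.1  -1.65]
top tile in jig [-51.2 -44.6] rot 0.006 err 427
scene tile in jig [-66.2 -53.7] rot 0.082 err 401
top stop_face []
top stop_push []
scene stop_face [(0.89, array([ -32.3, -102.1]))]
scene stop_push [(0.87, array([ -57.6, -119.9]))]
```

View pics/t5.png

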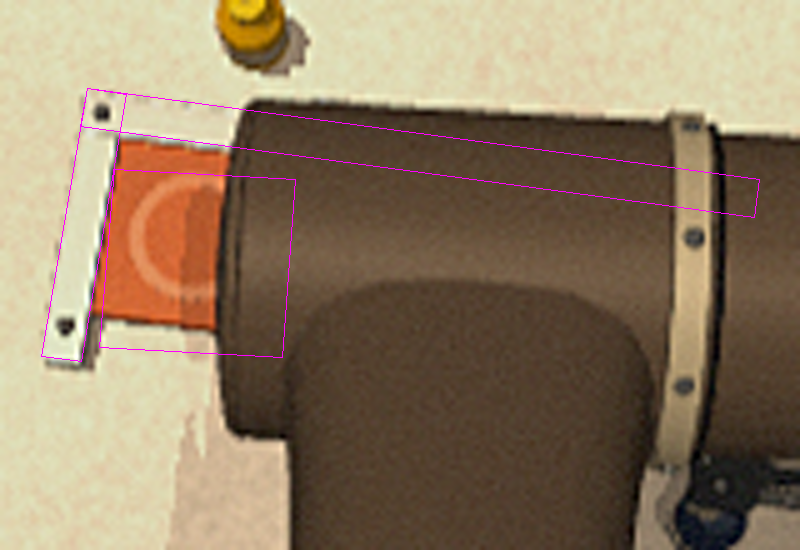

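View pics/s5.png

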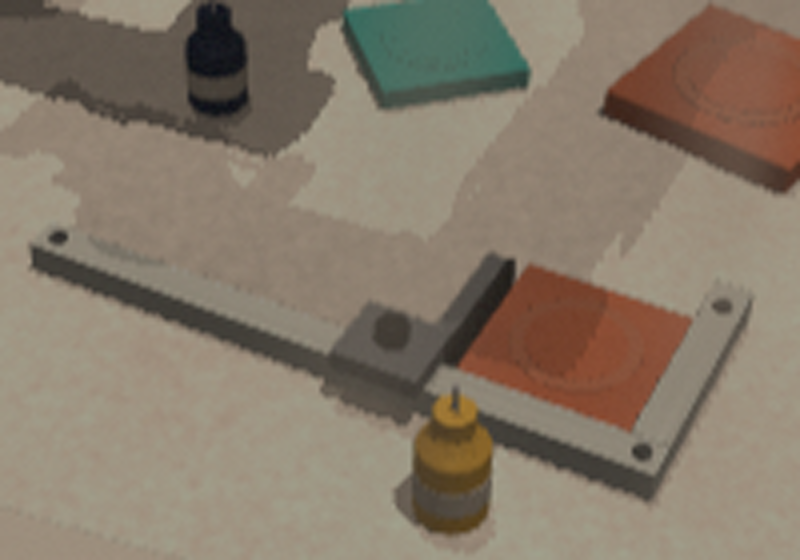

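The top and scene views show the tile in the corner and the stop against it. I'll check the numbers with a colour-mask fit, ignoring the part hidden by the fence.

```bash
python3 - <<'E'
from fit import *
J=np.load("J.npy");c="scene";f=grab_frame(c).astype(float)
m=((f[:,:,0]>1.5*f[:,:,2])&(f[:,:,0]>1.35*f[:,:,1])).astype(float)
def one(p,w,par=TILE): return fit({c:m*w},par,p,{c:1-w})
w=np.zeros((420,560));w[228:282,283:350]=1
w*=1-rend(c,J,JIG)
g=cv2.dilate(rend(c,J,JIG),np.ones((2,2)));w*=(g<.5)
T,e=one([*toworld(J,[-.05,-.05]),J[2]],w);print((injig(J,T)*1000).round(1),T[2]-J[2],e)
E
```

```text
[-47.1 -49.6] -0.0029456827113161776 25.528535178777393
```

```bash
python3 -c "
from station import *
print(job_done())"
```

```text
the job is handed in; nothing more can be done
None
```

The job is handed in: the tile is boxed into the corner (last camera fit x = -47.1, y = -49.6 mm, 0.003 rad off square, good to about 2 mm), the end stop was pressed snug against it at about 17 N, and the arm is clear; no verdict came back.

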